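Grade two spring plungers with a test weight

TASK

Grade the two spring plungers with the steel test weight: stand the weight gently on the middle of each plunger's cap in turn, let go of it each time until it has come to rest, and see how far the cap sinks. Try both, even if the first already looks soft, and finish with the weight standing upright, released, on the cap that sinks deeper.

Things in the scene. Friction and masses are not known exactly. Their poses are not given: they have to be found in the camera images.
- weight_grip (a point): The test weight: polished steel, 70 mm tall, 0.4 kg; a round foot 50 mm across and 17 mm high, with a round stem 30 mm thick above it, to be gripped by the stem from above. It starts upright on the bench. The point lies on its axis, 45 mm above its underside (in the upper half of the stem); z points up.
- plunger_a_top (a point): Spring plunger A, on either side: fixed 84 mm square base, aluminium barrel with brass collar (top 52 mm above the bench), thin stem with a red band, flat round cap 80 mm across with black rubber pad. The point is the centre of the cap's upper face, 86 mm above the bench when free; it moves straight down as the cap sinks (20 mm at most) and springs back when unloaded. z up.
- plunger_b_top (a point): Spring plunger B, the same in looks, size and point as A, on the other side; only the springs of A and B differ. Under the test weight the firm one of the two sinks about 5 mm (4 to 6), the soft one about 17 mm (14 to 19), so that its red band vanishes into the collar. z up.
Mind the look-alikes: they are no part of the job. Leave any blue or purple look-alike of the part that bears weight_grip alone.

How it is judged:
By the outcome, as a careful person would: the job done as asked, in the order asked, and still so for the second after the job is handed in, with the robot touching nothing.
It also fails if it takes over 72 s, if anything falls off the work surface, if the arm or the gripper's body presses on something with over 40 N, if the wrist force passes 120 N, or if a joint passes its speed limit or range.

ROBOT

A 7-joint arm with a two-finger parallel gripper is mounted at the origin on a cart in front of the work surface, level with it; the furniture and walls round the work are solid. World frame = base frame: x ahead of the robot, y to its left, z up, the work surface at z = 0. Lengths are in m, angles in rad, forces in N, time in s.
With the tool pointing down it reaches from about 0.35 to 0.775 m from the base axis. Payload 3.1 kg.
Tool frame: the origin (TCP) lies midway between the tips of the shut fingers; the grasp point (between the pads) lies 19 mm behind it; z points along the fingers, y is the line along which they close (so a half turn about z gives the same grasp; the last joint's range is limited). The gripper opens to 85 mm and grips with 20 to 120 N. Pads are 22 mm wide; open, the fingers measure 114 mm over their backs; the gripper's body (76 mm by 85 mm) begins 54 mm behind the grasp point. The pads swing forward as they close: fully open they stand 13 mm farther back than shut.
Start: joints at [-1.251, 0.311, 0.014, 1.512, -0.004, 1.319, -0.027], TCP at [0.195, 0.514, 0.231] pointing down, gripper open.
Joint ranges: [-2.7, 2.7], [-0.3, 1.91], [-1.27, 1.3], [0.12, 2.57], [-1.44, 4.58], [0.2, 2.03], [-3.05, 3.05]. Speed limits (rad/s): [2.79, 2.79, 3.14, 3.14, 3.14, 3.14, 3.14].

INTERFACE

Orientations are given as a unit quaternion [x, y, z, w].
In Python, from cell import ctrl gives the robot as it stands.
- The arm moves only by the tool arm_command, never from a script. Its argument "rows" is a list of rows, each a list of 7 numbers: the turn, a rotation vector about the tool's x, y, z in degrees, then the shift along the tool's x, y, z in mm, then the closure, from -1 (fully open) to 1 (shut). A call has 1 to 8 rows; each row is the pose to reach, as a shift and turn from the pose commanded when the call began, along the tool's axes at that moment; what a row does not reach only later rows make up. A row lasts 1/10 s, in which the tool goes at most 50 mm and 8.59 degrees, less where a joint would pass 70% of its speed; a pose out of reach is approached as far as the arm can. A call with a gripper value outside its range is refused whole. The fingers move at their own pace and stop on an object; the grip force is fixed at half the most. Time passes only in rows, so rows that repeat a pose let the fingers close. It gives the time, the measured TCP pose, the force, the opening and the grip force at its end, in the units of the state.
- ctrl.get_obs(): the state, without advancing time (a new reading comes with each control period).
- ctrl.read_camera(name): name is "scene" or "top"; returns (picture, depth): 384x512x3 uint8, red, green, blue; 384x512 float32, m along the optical axis (not along the pixel's ray), 0 where there is no reading.
- ctrl.calibration(name): a dict with "fx", "fy", "cx", "cy" (pixels), "T" (4x4, takes a point from camera to world coordinates). Camera axes: x right, y up, looking along -z (the intrinsics and any distortion apply to the point x, -y, -z); pixel columns grow to the right and rows downward; lengths in m; the calibration is good to about 2 mm. A picture is of the moment at which its call begins. calibration takes no time and is no camera call.
- ctrl.finish_job(): hands the job in; it is judged then, once.
The state is a dict: "clock": time; "joints": joint angles; "dq": joint speeds; "joint_torque": joint torques, N m; "ee_pos": TCP position; "ee_rot": TCP orientation; "ft_force": force on the tool from outside, world axes, zero at the start; "ft_torque": the same for the moment, N m; "gripper_width": finger opening in m; "grasp_force": force on a finger pad.
Only numpy, scipy, OpenCV 4.12 (cv2) and the standard library are available. Lean on these libraries where they do the work, as an engineer would, in place of code of your own. Each camera call takes 0.05 s, during which the arm holds its last target. There are 200 camera calls.

## Working session

There is one attempt and no reset: what is moved stays moved. The work goes in short steps, Python scripts to look and compute and a tool call to move; the robot and the scene stay as the last step left them, time stands still between calls to the robot, and variables do not carry over. Pictures are saved under pics/ and viewed, at most 10 in all, crops included, and the job is handed in when it is done.

Besides the shell and the picture viewer there is one more tool, called after "Emit:" by a JSON object that holds its "op" and its "data", one argument or row to a line. arm_command: Moves the arm, as the interface text tells. Its arguments: {"type":"object","properties":{"rows":{"type":"array"}},"required":["rows"]}

```bash
mkdir -p pics; python3 - <<'E'
from cell import ctrl
import cv2,numpy as np
o=ctrl.get_obs();print(o['clock'],o['ee_pos'],o['ee_rot'],o['gripper_width'])
ims=[]
for n in("scene","top"):
    p,d=ctrl.read_camera(n);np.savez(f"{n}0.npz",p=p,d=d)
    cv2.imwrite(f"pics/{n}0.png",p[:,:,::-1]);c=ctrl.calibration(n);print(n,c)
E
```

```text
0.0 [0.19440096 0.51370141 0.230188  ] [ 1.79880069e-01  9.83687813e-01 -1.19090157e-03 -1.71321074e-04] 0.0854499291251263
scene {'fx': 349.6618114475323, 'fy': 349.6618114475323, 'cx': 251.97994851759609, 'cy': 189.59826290840059, 'T': array([[ 0.83012997,  0.30773616, -0.4649545 ,  0.13196119],
       [-0.55713821,  0.42500477, -0.7134199 , -0.81616598],
       [-0.02193722,  0.85127516,  0.52426077,  0.52357621],
       [ 0.        ,  0.        ,  0.        ,  1.        ]])}
top {'fx': 441.5742911786438, 'fy': 441.5742911786438, 'cx': 251.63287237598377, 'cy': 193.3935807803772, 'T': array([[-0.01804342,  0.99299724, -0.11675156,  0.39359803],
       [-0.999677  , -0.02000741, -0.01567182, -0.20228791],
       [-0.01789797,  0.11643107,  0.9930375 ,  1.00406266],
       [ 0.        ,  0.        ,  0.        ,  1.        ]])}
```

View pics/scene0.png

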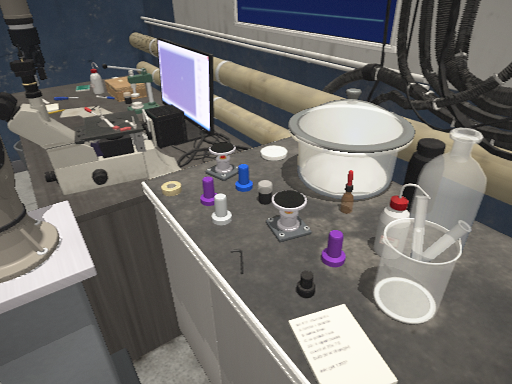

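View pics/top0.png

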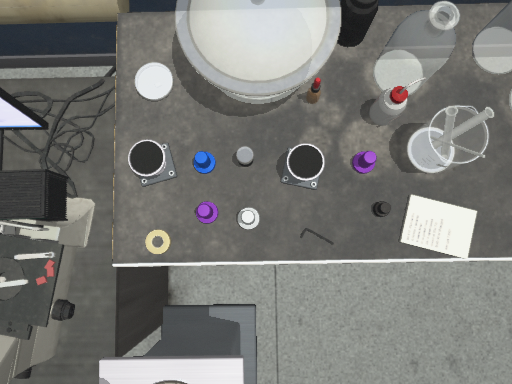

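The top view shows the possible weights:
- The white/steel piece with a foot is at (248,217).
- The grey footless cylinder is at (245,155).
- The blue look-alike is at (204,162).
- The purple look-alikes are at (207,212) and (364,161).
- The black knob is at (381,209).

The plungers are at (147,158) and (305,162). My choice is (248,217), which is (221,210) in the scene view. I'll check it in a crop and measure.

```bash
cat > h.py <<'E'
import cv2,numpy as np
from cell import ctrl
def ray(n,u,v,z):
    c=ctrl.calibration(n);T=c['T']
    d=T[:3,:3]@np.array([(u-c['cx'])/c['fx'],-(v-c['cy'])/c['fy'],-1]);o=T[:3,3]
    return o+d*(z-o[2])/d[2]
def cloud(n,d):
    c=ctrl.calibration(n);T=c['T'];v,u=np.mgrid[:d.shape[0],:d.shape[1]]
    P=np.stack([(u-c['cx'])/c['fx']*d,-(v-c['cy'])/c['fy']*d,-d],-1)
    return P@T[:3,:3].T+T[:3,3]
E
python3 - <<'E'
from h import *
s=np.load('scene0.npz');t=np.load('top0.npz')
a=cv2.resize(s['p'][130:270,150:330],None,fx=3,fy=3,interpolation=2)
b=cv2.resize(t['p'][120:250,115:340],None,fx=1.8,fy=1.8,interpolation=2) 
h=a.shape[0];b=cv2.resize(b,(540,312))[:, :]
cv2.imwrite('pics/c0.png',cv2.resize(np.vstack([a,b])[:,:,::-1],None,fx=.8,fy=.8))
P=cloud('top',t['d'])
for nm,(u,v) in dict(w=(248,217),A=(147,158),B=(305,162),grey=(245,155)).items():
    R=P[v-26:v+27,u-26:u+27].reshape(-1,3);R=R[t['d'][v-26:v+27,u-26:u+27].ravel()>0]
    for lo,hi in((.01,.025),(.03,.055),(.058,.075),(.078,.095)):
        q=R[(R[:,2]>lo)&(R[:,2]<hi)]
        if len(q)>5: print(nm,lo,len(q),q.mean(0).round(4),((q.min(0)+q.max(0))/2).round(4),np.ptp(q,axis=0).round(3))
E
```

```text
w 0.01 210 [ 0.4526 -0.1781  0.016 ] [ 0.4547 -0.1765  0.0166] [0.049 0.047 0.011]
w 0.03 9 [ 0.4426 -0.1809  0.0426] [ 0.4449 -0.1802  0.0431] [0.01  0.022 0.02 ]
w 0.058 155 [ 0.4541 -0.1775  0.0702] [ 0.4545 -0.1778  0.0688] [0.028 0.028 0.012]
A 0.01 337 [0.5701 0.02   0.0128] [0.5841 0.0306 0.0159] [0.095 0.079 0.012]
A 0.078 1090 [0.5821 0.0345 0.0861] [0.5825 0.0348 0.0848] [0.078 0.079 0.013]
B 0.01 272 [ 0.546  -0.2895  0.0124] [ 0.5677 -0.3024  0.0149] [0.096 0.097 0.01 ]
B 0.078 1111 [ 0.566  -0.3013  0.0865] [ 0.5666 -0.3016  0.0853] [0.078 0.076 0.014]
grey 0.01 16 [ 0.5764 -0.1751  0.0174] [ 0.5787 -0.1741  0.0178] [0.01  0.03  0.014]
grey 0.03 64 [ 0.5847 -0.1729  0.0496] [ 0.5914 -0.1731  0.0427] [0.038 0.037 0.025]
grey 0.058 40 [ 0.5918 -0.1731  0.0591] [ 0.5926 -0.1734  0.0599] [0.029 0.033 0.004]
```

View pics/c0.png

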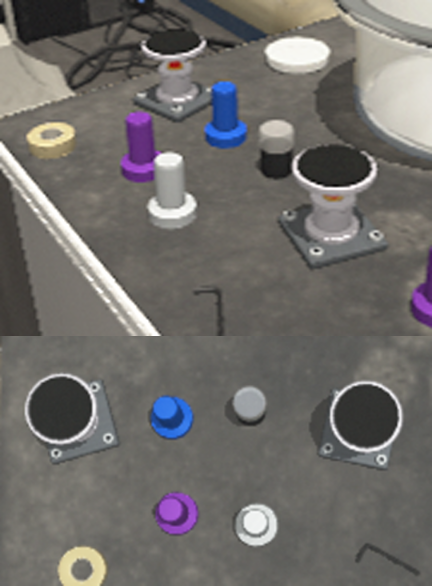

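The crop confirms the silver-white weight with a round foot at scene (221,210). Its look-alikes are blue and purple, and the grey/black one has no foot. Next I'll check that the sweep path is clear.

```bash
python3 - <<'E'
from h import *
for n in('scene','top'):
    z=np.load(n+'0.npz');P=cloud(n,z['d']);ok=z['d']>0
    for y0 in np.arange(-.3,.7,.1):
        print(n,round(y0,1),[ (round(float(np.percentile(P[m][:,2],98)),2) if m.sum()>20 else None) for x0 in np.arange(.1,.8,.1) for m in [ok&(P[...,0]>x0)&(P[...,0]<x0+.1)&(P[...,1]>y0)&(P[...,1]<y0+.1)]])
E
```

```text
scene -0.3 [None, None, 0.0, 0.0, 0.09, 0.17, 0.22]
scene -0.2 [0.0, None, 0.0, 0.07, 0.06, 0.17, 0.22]
scene -0.1 [0.0, -0.79, 0.0, 0.07, 0.08, 0.01, 0.17]
scene 0.0 [0.0, -0.79, 0.02, 0.02, 0.09, 0.09, 0.02]
scene 0.1 [0.0, -0.05, 0.14, 0.0, 0.0, 0.0, 0.0]
scene 0.2 [0.22, 0.14, 0.15, 0.15, 0.15, 0.3, 0.29]
scene 0.3 [0.36, 0.15, 0.17, 0.15, 0.15, 0.3, 0.12]
scene 0.4 [0.48, 0.47, None, None, -0.05, 0.3, 0.3]
scene 0.5 [0.46, 0.46, None, None, None, 0.3, 0.3]
scene 0.6 [-0.05, None, None, None, -0.02, 0.3, None]
top -0.3 [-0.79, -0.79, 0.0, 0.0, 0.09, 0.17, 0.22]
top -0.2 [0.0, -0.79, 0.0, 0.07, 0.06, 0.17, 0.22]
top -0.1 [0.0, -0.79, 0.0, 0.07, 0.07, 0.0, 0.18]
top 0.0 [0.0, -0.79, 0.02, 0.02, 0.09, 0.09, 0.02]
top 0.1 [0.0, -0.05, 0.15, 0.0, 0.0, 0.0, 0.0]
top 0.2 [0.15, 0.14, 0.15, 0.16, 0.16, 0.19, -0.04]
top 0.3 [0.02, 0.14, 0.14, 0.15, 0.16, 0.14, -0.04]
top 0.4 [None, None, None, None, -0.04, -0.04, -0.04]
top 0.5 [None, None, None, None, None, None, None]
top 0.6 [None, None, None, None, None, None, None]
```

Emit:
{"op": "arm_command", "data": {
  "rows": [
    [0,0,8,-34,-23,-30,-1],
    [0,0,16,-68,-46,-40,-1],
    [0,0,24,-105,-72,-40,-1],
    [0,0,32,-143,-98,-40,-1],
    [0,0,40,-180,-124,-40,-1],
    [0,0,48,-220,-150,-40,-1],
    [0,0,56,-258,-176,-40,-1],
    [0,0,64,-297,-202,-40,-1]
  ]
}}

```text
clock: 0.9
ee_pos: [0.4013, 0.2186, 0.2711]
ee_rot: [0.676, 0.737, -0.0, -0.0]
ft_force: [0.6, 1.7, -0.8]
gripper_width: 0.0853
grasp_force: 0.0
```

Emit:
{"op": "arm_command", "data": {
  "rows": [
    [0,0,5,-45,2,0,-1],
    [0,0,5,-92,4,0,-1],
    [0,0,5,-140,6,0,-1],
    [0,0,5,-190,9,20,-1],
    [0,0,5,-238,11,50,-1],
    [0,0,5,-285,14,80,-1],
    [0,0,5,-332,16,105,-1],
    [0,0,5,-375,18,121,-1]
  ]
}}

```text
clock: 1.7
ee_pos: [0.4506, -0.1381, 0.1547]
ee_rot: [0.705, 0.709, -0.0, -0.001]
ft_force: [1.3, 0.2, 0.2]
gripper_width: 0.0858
grasp_force: 0.0
```

Emit:
{"op": "arm_command", "data": {
  "rows": [
    [0,0,0,-24,1,0,-1],
    [0,0,0,-24,1,0,-1],
    [0,0,0,-24,1,0,-1]
  ]
}}

```text
clock: 2.0
ee_pos: [0.4521, -0.1613, 0.1559]
ee_rot: [0.706, 0.708, -0.0, -0.001]
ft_force: [0.2, 1.5, 0.6]
gripper_width: 0.0851
grasp_force: 0.0
```

```bash
python3 - <<'E'
from h import *
o=ctrl.get_obs();print(o['clock'],o['ee_pos'],o['ee_rot'])
p,d=ctrl.read_camera('scene');cv2.imwrite('pics/s1.png',cv2.resize(p[60:270,120:360],None,fx=2.5,fy=2.5)[:,:,::-1])
E
```

```text
2.0 [ 0.45213505 -0.161323    0.15590126] [ 7.05911814e-01  7.08299480e-01 -1.28723519e-04 -5.83329978e-04]
```

View pics/s1.png

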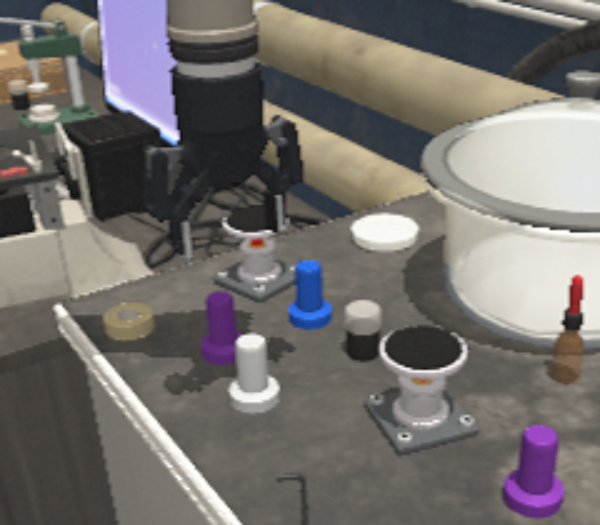

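Emit:
{"op": "arm_command", "data": {
  "rows": [
    [0,0,0,-16,2,15,-1],
    [0,0,0,-16,2,30,-1],
    [0,0,0,-16,2,55,-1],
    [0,0,0,-16,2,55,-1]
  ]
}}

```text
clock: 2.45
ee_pos: [0.4526, -0.1739, 0.0988]
ee_rot: [0.704, 0.71, -0.001, -0.003]
ft_force: [-0.3, 1.1, -0.1]
gripper_width: 0.0854
grasp_force: 0.0
```

```bash
python3 - <<'E'
from h import *
o=ctrl.get_obs();print(o['clock'],o['ee_pos'],o['ee_rot'])
p,d=ctrl.read_camera('scene');p2,d2=ctrl.read_camera('top')
cv2.imwrite('pics/s2.png',np.hstack([cv2.resize(p[110:240,150:280],(400,400)),cv2.resize(p2[150:280,180:310],(400,400))])[:,:,::-1])
E
```

```text
2.45 [ 0.45257421 -0.17387678  0.0988225 ] [ 0.70418894  0.71000417 -0.00094952 -0.0033344 ]
```

View pics/s2.png

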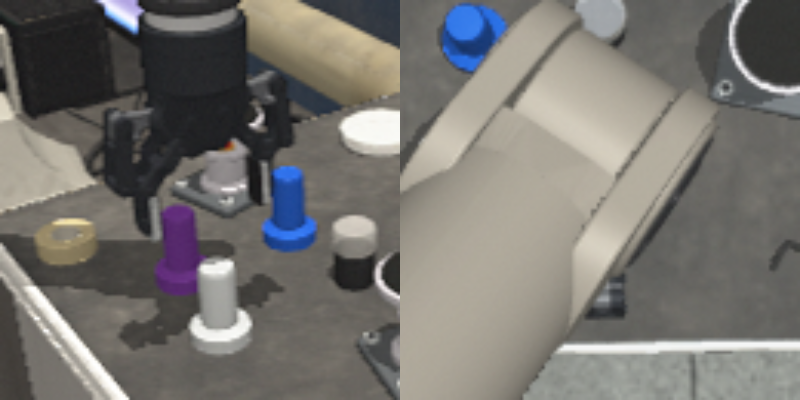

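```bash
python3 - <<'E'
from h import *
c=ctrl.calibration('scene');Ti=np.linalg.inv(c['T'])
def pr(X):
    q=Ti@np.r_[X,1];return np.array([c['cx']+c['fx']*q[0]/-q[2],c['cy']-c['fy']*q[1]/-q[2]])
for X in([.4543,-.1778,.07],[.4526,-.1739,.112],[.4526+.045,-.1739,.112],[.4526-.045,-.1739,.112]):
    print(X,((pr(X)-[150,110])*400/130).round())
o=ctrl.get_obs();print(o['ee_pos'],o['joints'])
E
```

```text
[0.4543, -0.1778, 0.07] [214. 265.]
[0.4526, -0.1739, 0.112] [206. 217.]
[0.4976, -0.1739, 0.112] [256. 200.]
[0.4076, -0.1739, 0.112] [153. 235.]
[ 0.45483133 -0.1757458   0.10150305] [-0.23760207  0.36190002  0.71848925  1.88361723 -0.28147338  0.99956911
  0.61063577]
```

The projected fingertips match the picture at (150,235) and (256,200), so the gripper is centred over the weight. I'll descend and close.

Emit:
{"op": "arm_command", "data": {
  "rows": [
    [0,0,0,-1,0,20,-1],
    [0,0,0,-1,0,40,-1],
    [0,0,0,-1,0,60,-1],
    [0,0,0,-1,0,73,-1],
    [0,0,0,-1,0,73,-1],
    [0,0,0,-1,0,73,-1]
  ]
}}

```text
clock: 3.15
ee_pos: [0.4555, -0.1785, 0.0292]
ee_rot: [0.705, 0.709, 0.0, 0.001]
ft_force: [0.8, -1.1, -0.1]
gripper_width: 0.0853
grasp_force: 0.0
```

Emit:
{"op": "arm_command", "data": {
  "rows": [
    [0,0,0,0,0,0,1],
    [0,0,0,0,0,0,1],
    [0,0,0,0,0,0,1],
    [0,0,0,0,0,0,1],
    [0,0,0,0,0,0,1],
    [0,0,0,0,0,0,1],
    [0,0,0,0,0,0,1],
    [0,0,0,0,0,0,1]
  ]
}}

```text
clock: 3.95
ee_pos: [0.4553, -0.1785, 0.0288]
ee_rot: [0.705, 0.709, 0.0, 0.001]
ft_force: [0.1, 1.1, 5.4]
gripper_width: 0.029
grasp_force: 59.2
```

Emit:
{"op": "arm_command", "data": {
  "rows": [
    [0,0,0,0,0,-10,1],
    [0,0,0,0,0,-30,1],
    [0,0,0,0,0,-60,1],
    [0,0,0,0,0,-95,1],
    [0,0,0,20,12,-120,1],
    [0,0,0,50,30,-126,1],
    [0,0,0,85,51,-126,1],
    [0,0,0,115,69,-126,1]
  ]
}}

```text
clock: 4.75
ee_pos: [0.5228, -0.0607, 0.1539]
ee_rot: [0.705, 0.709, -0.0, -0.001]
ft_force: [0.3, 0.2, -3.4]
gripper_width: 0.0284
grasp_force: 60.0
```

Emit:
{"op": "arm_command", "data": {
  "rows": [
    [0,0,0,30,18,0,1],
    [0,0,0,60,36,0,1],
    [0,0,0,85,50,0,1],
    [0,0,0,98,58,0,1],
    [0,0,0,98,58,0,1],
    [0,0,0,98,58,0,1],
    [0,0,0,98,58,0,1],
    [0,0,0,98,58,0,1]
  ]
}}

```text
clock: 5.55
ee_pos: [0.5799, 0.0328, 0.1545]
ee_rot: [0.707, 0.707, -0.0, 0.0]
ft_force: [0.1, 0.1, -3.0]
gripper_width: 0.0289
grasp_force: 59.9
```

```bash
python3 - <<'E'
from h import *
o=ctrl.get_obs();print(o['clock'],o['ee_pos'],o['ee_rot'],o['ft_force'],o['gripper_width'])
p,d=ctrl.read_camera('scene');np.savez('s3.npz',p=p,d=d)
cv2.imwrite('pics/s3.png',cv2.resize(p[90:190,170:290],(720,600))[:,:,::-1])
E
```

```text
5.55 [0.57988518 0.03278181 0.15451145] [ 7.06720725e-01  7.07492497e-01 -4.01739257e-04  1.45964359e-04] [ 0.06263498  0.07549189 -2.96070578] 0.028931665487875353
```

View pics/s3.png

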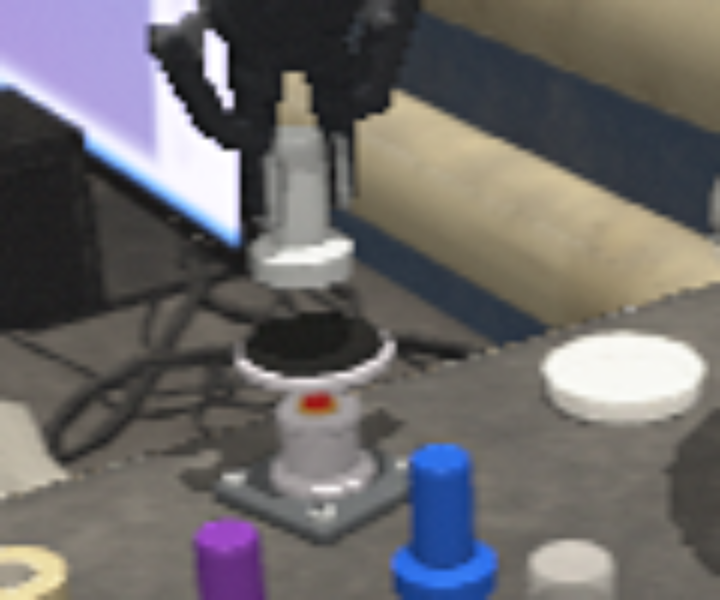

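The weight is held upright above cap A. Its foot is at (302,258) and the cap is at (315,345), with the red band visible. I'll lower it slowly.

Emit:
{"op": "arm_command", "data": {
  "rows": [
    [0,0,0,1,1,10,1],
    [0,0,0,1,1,20,1],
    [0,0,0,1,1,28,1],
    [0,0,0,1,1,33,1],
    [0,0,0,1,1,33,1],
    [0,0,0,1,1,33,1]
  ]
}}

```text
clock: 6.2
ee_pos: [0.5816, 0.0362, 0.1212]
ee_rot: [0.705, 0.709, -0.0, 0.0]
ft_force: [-0.3, 0.0, -4.8]
gripper_width: 0.0285
grasp_force: 60.0
```

Emit:
{"op": "arm_command", "data": {
  "rows": [
    [0,0,0,0,0,2,1],
    [0,0,0,0,0,3,1],
    [0,0,0,0,0,4,1],
    [0,0,0,0,0,5,1],
    [0,0,0,0,0,6,1],
    [0,0,0,0,0,7,1],
    [0,0,0,0,0,7,1],
    [0,0,0,0,0,7,1]
  ]
}}

```text
clock: 7.0
ee_pos: [0.5816, 0.0363, 0.1145]
ee_rot: [0.705, 0.709, 0.0, -0.0]
ft_force: [-0.5, -0.4, -3.7]
gripper_width: 0.0286
grasp_force: 60.1
```

Emit:
{"op": "arm_command", "data": {
  "rows": [
    [0,0,0,0,0,1,1],
    [0,0,0,0,0,2,1],
    [0,0,0,0,0,3,1],
    [0,0,0,0,0,3,1],
    [0,0,0,0,0,3,1]
  ]
}}

```text
clock: 7.5
ee_pos: [0.5816, 0.0363, 0.1114]
ee_rot: [0.705, 0.709, 0.0, 0.0]
ft_force: [-0.8, 0.4, -0.5]
gripper_width: 0.0285
grasp_force: 60.3
```

Emit:
{"op": "arm_command", "data": {
  "rows": [
    [0,0,0,0,0,1,1],
    [0,0,0,0,0,1,1],
    [0,0,0,0,0,1,1]
  ]
}}

```text
clock: 7.8
ee_pos: [0.5816, 0.0363, 0.1104]
ee_rot: [0.705, 0.709, 0.0, 0.0]
ft_force: [-0.8, 0.2, -1.3]
gripper_width: 0.0284
grasp_force: 60.3
```

Emit:
{"op": "arm_command", "data": {
  "rows": [
    [0,0,0,0,0,0,0.2],
    [0,0,0,0,0,0,0.1],
    [0,0,0,0,0,0,0],
    [0,0,0,0,0,0,-0.2],
    [0,0,0,0,0,0,-0.5],
    [0,0,0,0,0,0,-1],
    [0,0,0,0,0,0,-1],
    [0,0,0,0,0,0,-1]
  ]
}}

```text
clock: 8.6
ee_pos: [0.5816, 0.0362, 0.1103]
ee_rot: [0.705, 0.709, 0.0, 0.0]
ft_force: [-0.0, -0.2, -0.5]
gripper_width: 0.0854
grasp_force: 0.0
```

Emit:
{"op": "arm_command", "data": {
  "rows": [
    [0,0,0,0,0,0,-1],
    [0,0,0,0,0,0,-1],
    [0,0,0,0,0,0,-1],
    [0,0,0,0,0,0,-1],
    [0,0,0,0,0,0,-1],
    [0,0,0,0,0,0,-1],
    [0,0,0,0,0,0,-1],
    [0,0,0,0,0,0,-1]
  ]
}}

```text
clock: 9.4
ee_pos: [0.5816, 0.0362, 0.1103]
ee_rot: [0.705, 0.709, 0.0, -0.0]
ft_force: [-0.8, 0.3, -0.9]
gripper_width: 0.0853
grasp_force: 0.0
```

```bash
python3 - <<'E'
from h import *
o=ctrl.get_obs();print(o['clock'],o['ee_pos'],o['ft_force'],o['gripper_width'])
p,d=ctrl.read_camera('scene');np.savez('s4.npz',p=p,d=d)
cv2.imwrite('pics/s4.png',cv2.resize(p[90:190,170:290],(720,600))[:,:,::-1])
P=cloud('scene',d);P0=cloud('scene',np.load('scene0.npz')['d'])
def cap(P,x,y):
    r=np.hypot(P[...,0]-x,P[...,1]-y);m=(r<.037)&(r>.028)&(P[...,2]>.05)&(P[...,2]<.1)&(P[...,1]<y)
    return m.sum(),np.median(P[m][:,2])
print(cap(P,.5823,.0346),cap(P0,.5823,.0346))
E
```

```text
9.4 [0.5815666  0.03624428 0.11029867] [-0.75500774  0.32776742 -0.88615369] 0.08525210765391296
(np.int64(76), np.float64(0.07987080431082152)) (np.int64(71), np.float64(0.08473451673495619))
```

View pics/s4.png

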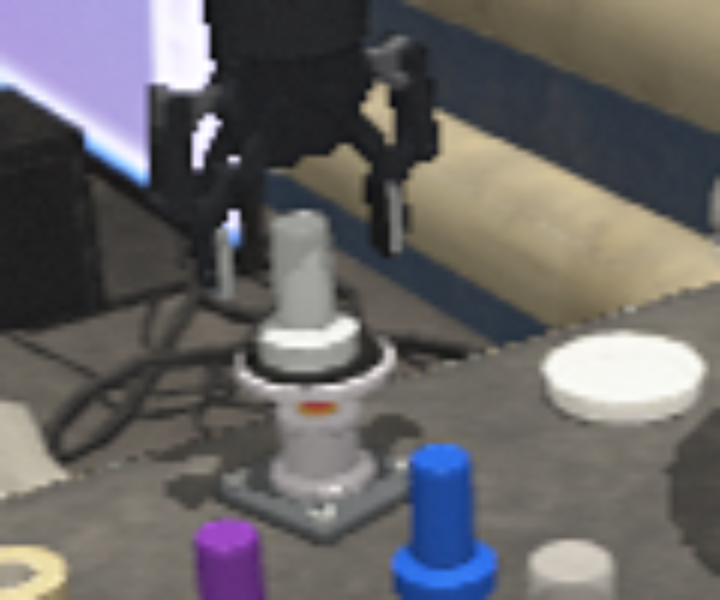

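A sank about 5 mm and its red band is still visible at (317,407), so it's the firm one. The weight stands upright, slightly left of centre. I'll measure that offset while re-gripping.

Emit:
{"op": "arm_command", "data": {
  "rows": [
    [0,0,0,0,0,0,1],
    [0,0,0,0,0,0,1],
    [0,0,0,0,0,0,1],
    [0,0,0,0,0,0,1],
    [0,0,0,0,0,0,1],
    [0,0,0,0,0,0,1],
    [0,0,0,0,0,0,1],
    [0,0,0,0,0,0,1]
  ]
}}

```text
clock: 10.25
ee_pos: [0.5817, 0.0363, 0.1103]
ee_rot: [0.705, 0.709, 0.0, 0.0]
ft_force: [0.3, -0.4, -0.4]
gripper_width: 0.0283
grasp_force: 59.0
```

```bash
python3 - <<'E'
from h import *
d=np.load('s4.npz')['d'];P=cloud('scene',d)
r=np.hypot(P[...,0]-.58,P[...,1]-.035)
for lo,hi in((.06,.083),(.085,.1),(.105,.145),(.145,.16)):
    m=(r<.045)&(P[...,2]>lo)&(P[...,2]<hi);q=P[m];print(lo,len(q),np.percentile(q,[3,50,97],axis=0).round(4).tolist())
# silhouette columns: foot and cap, by ray to known heights
m=(r<.03)&(P[...,2]>.088)&(P[...,2]<.1);v,u=np.nonzero(m);print('foot u',u.min(),u.max(),v.min(),v.max())
m=(r<.045)&(P[...,2]>.072)&(P[...,2]<.086);v,u=np.nonzero(m);print('cap u',u.min(),u.max(),v.min(),v.max())
m=(r<.03)&(P[...,2]>.105)&(P[...,2]<.145);v,u=np.nonzero(m);print('stem u',u.min(),u.max())
E
```

```text
0.06 181 [[0.5435, -0.0029, 0.0726], [0.5682, 0.0144, 0.0798], [0.6147, 0.0561, 0.0823]]
0.085 107 [[0.5563, 0.0129, 0.0858], [0.5699, 0.023, 0.0945], [0.5984, 0.0478, 0.0986]]
0.105 161 [[0.5646, 0.0223, 0.106], [0.5755, 0.0273, 0.1282], [0.6232, 0.0429, 0.1439]]
0.145 65 [[0.5638, 0.0229, 0.1454], [0.5815, 0.0335, 0.1504], [0.6238, 0.0478, 0.1578]]
foot u 212 228 142 149
cap u 209 234 145 156
stem u 214 224
```

Emit:
{"op": "arm_command", "data": {
  "rows": [
    [0,0,0,0,0,-8,1],
    [0,0,0,0,0,-24,1],
    [0,0,0,0,0,-42,1],
    [0,0,0,-15,-1,-46,1],
    [0,0,0,-45,-2,-46,1],
    [0,0,0,-85,-4,-46,1],
    [0,0,0,-125,-6,-46,1],
    [0,0,0,-165,-8,-46,1]
  ]
}}

```text
clock: 11.05
ee_pos: [0.5726, -0.1315, 0.1553]
ee_rot: [0.706, 0.708, -0.001, -0.001]
ft_force: [0.6, -0.3, -4.9]
gripper_width: 0.0287
grasp_force: 59.5
```

Emit:
{"op": "arm_command", "data": {
  "rows": [
    [0,0,0,-40,-2,0,1],
    [0,0,0,-80,-4,0,1],
    [0,0,0,-120,-5,0,1],
    [0,0,0,-150,-6,0,1],
    [0,0,0,-168,-7,0,1],
    [0,0,0,-174,-7,0,1],
    [0,0,0,-174,-7,0,1],
    [0,0,0,-174,-7,0,1]
  ]
}}

```text
clock: 11.85
ee_pos: [0.5684, -0.3009, 0.1556]
ee_rot: [0.705, 0.709, 0.001, -0.001]
ft_force: [-0.2, 0.4, -4.3]
gripper_width: 0.0287
grasp_force: 59.6
```

Emit:
{"op": "arm_command", "data": {
  "rows": [
    [0,0,0,0,0,5,1],
    [0,0,0,0,0,5,1],
    [0,0,0,0,0,5,1]
  ]
}}

```text
clock: 12.15
ee_pos: [0.5684, -0.3014, 0.1509]
ee_rot: [0.705, 0.709, 0.0, -0.001]
ft_force: [1.1, -0.4, -4.7]
gripper_width: 0.0287
grasp_force: 59.6
```

```bash
python3 - <<'E'
from h import *
o=ctrl.get_obs();print(o['clock'],o['ee_pos'],o['ee_rot'],o['ft_force'],o['gripper_width'])
p,d=ctrl.read_camera('scene');np.savez('s5.npz',p=p,d=d)
cv2.imwrite('pics/s5.png',cv2.resize(p[130:250,220:364],(720,600))[:,:,::-1])
E
```

```text
12.15 [ 0.56843822 -0.30143427  0.15092408] [ 7.04772742e-01  7.09432947e-01  1.55426646e-04 -5.00988399e-04] [ 1.12889775 -0.38163031 -4.70513579] 0.028681577484772038
```

View pics/s5.png

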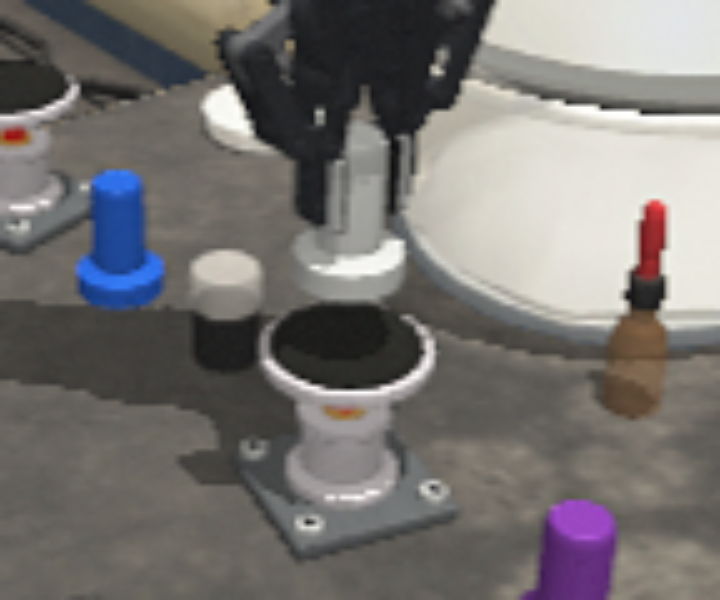

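The weight is centred over cap B: the foot is at (350,265) and the cap at (347,345). I'll lower it the same way.

Emit:
{"op": "arm_command", "data": {
  "rows": [
    [0,0,0,0,-1,10,1],
    [0,0,0,0,-1,20,1],
    [0,0,0,0,-1,28,1],
    [0,0,0,0,-1,31,1],
    [0,0,0,0,-1,34,1],
    [0,0,0,0,-1,36,1],
    [0,0,0,0,-1,38,1],
    [0,0,0,0,-1,38,1]
  ]
}}

```text
clock: 13.0
ee_pos: [0.5673, -0.303, 0.1135]
ee_rot: [0.705, 0.709, 0.0, 0.0]
ft_force: [-0.8, 0.3, -4.0]
gripper_width: 0.0285
grasp_force: 59.7
```

Emit:
{"op": "arm_command", "data": {
  "rows": [
    [0,0,0,0,0,2,1],
    [0,0,0,0,0,4,1],
    [0,0,0,0,0,5,1],
    [0,0,0,0,0,6,1],
    [0,0,0,0,0,6,1],
    [0,0,0,0,0,6,1]
  ]
}}

```text
clock: 13.6
ee_pos: [0.5675, -0.303, 0.1075]
ee_rot: [0.705, 0.709, 0.0, 0.0]
ft_force: [-0.5, -0.8, -1.7]
gripper_width: 0.0282
grasp_force: 59.8
```

Emit:
{"op": "arm_command", "data": {
  "rows": [
    [0,0,0,0,0,2,1],
    [0,0,0,0,0,4,1],
    [0,0,0,0,0,5,1],
    [0,0,0,0,0,6,1],
    [0,0,0,0,0,6,1],
    [0,0,0,0,0,6,1]
  ]
}}

```text
clock: 14.2
ee_pos: [0.5674, -0.303, 0.1015]
ee_rot: [0.705, 0.709, 0.0, 0.0]
ft_force: [-0.3, 0.3, -0.3]
gripper_width: 0.0287
grasp_force: 60.0
```

Emit:
{"op": "arm_command", "data": {
  "rows": [
    [0,0,0,0,0,1,1],
    [0,0,0,0,0,2,1],
    [0,0,0,0,0,2,1],
    [0,0,0,0,0,2,1]
  ]
}}

```text
clock: 14.6
ee_pos: [0.5674, -0.3031, 0.0994]
ee_rot: [0.705, 0.709, 0.0, 0.0]
ft_force: [1.2, -0.0, 1.0]
gripper_width: 0.0283
grasp_force: 60.0
```

Emit:
{"op": "arm_command", "data": {
  "rows": [
    [0,0,0,0,0,0,0.2],
    [0,0,0,0,0,0,0.1],
    [0,0,0,0,0,0,0],
    [0,0,0,0,0,0,-0.2],
    [0,0,0,0,0,0,-0.5],
    [0,0,0,0,0,0,-1],
    [0,0,0,0,0,0,-1],
    [0,0,0,0,0,0,-1]
  ]
}}

```text
clock: 15.4
ee_pos: [0.5672, -0.3028, 0.0993]
ee_rot: [0.705, 0.709, -0.0, -0.0]
ft_force: [0.9, 0.5, 0.2]
gripper_width: 0.0854
grasp_force: 0.0
```

Emit:
{"op": "arm_command", "data": {
  "rows": [
    [0,0,0,0,0,0,-1],
    [0,0,0,0,0,0,-1],
    [0,0,0,0,0,0,-1],
    [0,0,0,0,0,0,-1],
    [0,0,0,0,0,0,-1],
    [0,0,0,0,0,0,-1],
    [0,0,0,0,0,0,-1],
    [0,0,0,0,0,0,-1]
  ]
}}

```text
clock: 16.2
ee_pos: [0.5671, -0.3028, 0.0993]
ee_rot: [0.705, 0.709, -0.0, -0.0]
ft_force: [0.5, 0.2, 1.0]
gripper_width: 0.0851
grasp_force: 0.0
```

Emit:
{"op": "arm_command", "data": {
  "rows": [
    [0,0,0,0,0,-10,-1],
    [0,0,0,0,0,-25,-1],
    [0,0,0,0,0,-45,-1],
    [0,0,0,0,0,-70,-1],
    [0,0,0,0,0,-95,-1],
    [0,0,0,0,0,-110,-1],
    [0,0,0,0,0,-110,-1],
    [0,0,0,0,0,-110,-1]
  ]
}}

```text
clock: 17.0
ee_pos: [0.5673, -0.303, 0.2101]
ee_rot: [0.705, 0.709, 0.0, 0.001]
ft_force: [0.0, -0.2, -0.4]
gripper_width: 0.0856
grasp_force: 0.0
```

```bash
python3 - <<'E'
from h import *
o=ctrl.get_obs();print(o['clock'],o['ee_pos'],o['ft_force'],o['gripper_width'])
p,d=ctrl.read_camera('scene')
cv2.imwrite('pics/s6.png',cv2.resize(p[130:250,190:334],(720,600))[:,:,::-1])
P=cloud('scene',d);P0=cloud('scene',np.load('scene0.npz')['d'])
def cap(P,x,y):
    r=np.hypot(P[...,0]-x,P[...,1]-y);m=(r<.037)&(r>.028)&(P[...,2]>.05)&(P[...,2]<.1)&(P[...,1]<y)
    return m.sum(),np.median(P[m][:,2])
for c in((.5663,-.3014),(.5823,.0346)): print(cap(P,*c),cap(P0,*c))
E
```

```text
17.0 [ 0.56729659 -0.30302218  0.21008182] [ 0.03015644 -0.17532939 -0.44865386] 0.08556413375063102
(np.int64(117), np.float64(0.06882216296272076)) (np.int64(122), np.float64(0.08613247071683278))
(np.int64(74), np.float64(0.0850146548861567)) (np.int64(71), np.float64(0.08473451673495619))
```

View pics/s6.png

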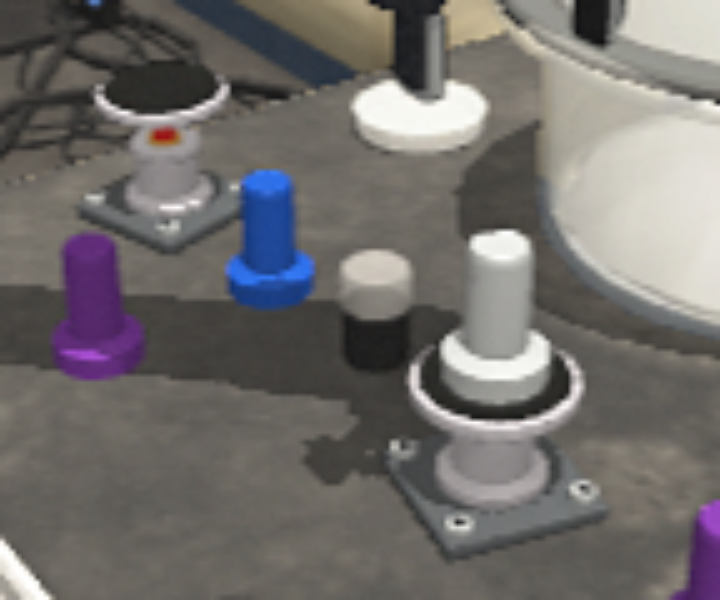

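The right-hand plunger sank about 17 mm and its red band has vanished. The weight stands upright and centred on its cap at (497,345), and the left cap is back up. I'm handing in the job.

```bash
python3 -c "
from cell import ctrl
print(ctrl.finish_job())"
```

```text
the job is handed in; nothing more can be done
None
```

I tried both plungers and handed the job in: the left one sank about 5 mm (firm) and the right one about 17 mm (soft), and the weight was left standing upright and released on the right-hand cap.

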